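# Put the vanity things back where they belong

## Task

Tidy the vanity: stand each of the two loose pill bottles upright in the empty ring of the lazy Susan that fits its size (the squat one in the large ring, the slim one in the small ring), lay the steel pill splitter flat in the white dish, and lay the nail clipper flat in the open clear box. Keep all pill bottles upright, with the bottle that already stands on the lazy Susan staying in its ring, and do not push or knock over the magnifier stand or the tumbler.

Things in the scene. Friction and masses are not known exactly. Their poses are not given: they have to be found in the camera images.
- wide_bottle: Squat closed amber pill bottle with a paper label and a white cap, standing upright on the counter: 54 mm across, 66 mm tall (the cap is the top 16 mm, 50 mm across). Loose, 50 to 105 g. Origin: centre of its underside; z up.
- slim_bottle: Slim, taller closed amber pill bottle with a paper label and a white cap, standing upright on the counter: 34 mm across, 95 mm tall (the cap is the top 16 mm, 30 mm across). Loose, 35 to 70 g. Origin: centre of its underside; z up.
- splitter: Steel pill splitter, a closed small flat case with a dark hinge barrel at one end: 62 mm long (its x), 30 mm wide (its y), 20 mm tall, lying flat on the counter. Loose, 75 to 155 g. Origin: centre of its underside; z up.
- clipper: Steel nail clipper with its lever folded flat: 70 mm long (its x), 14 mm wide (its y), 12 mm tall (the lower 6 mm has the full width, the lever on top is 11 mm wide), lying flat on the counter. Loose, 35 to 70 g. Origin: centre of its underside; z up.
- susan: Lazy Susan: white platter 200 mm across, turns on a fixed foot with slight friction; top 18 mm above the counter. Three grey ring bays (walls 3 mm thick, 8 mm high) on it; centres in its x, y: large (58, 0) mm, 74 mm inside; small (-29, 50), 52 mm inside; middle-sized (-29, -50), 62 mm inside, taken. Origin: centre of the platter's top; z up; x, y turn with it.
- stored_bottle: Middle-sized closed amber pill bottle, 42 mm across, 78 mm tall, already standing in the middle-sized bay of the lazy Susan; it is to stay there. Loose. Origin: centre of its underside; z up.
- dish: Round white ceramic dish, 136 mm across at the rim, 24 mm high, open at the top. Its flat inner floor is 5 mm above the counter and about 106 mm across; the walls flare outwards slightly. Fixed in place. Origin: centre of its underside; z up.
- box: Square clear acrylic box, 116 x 116 mm, 36 mm high, walls 3 mm, with a white inner floor (110 x 110 mm) 4 mm above the counter. Its clear hinged lid stands open, fixed, along the box's +x edge (the side away from the robot), leaning 30 mm outwards to 150 mm above the counter. Fixed in place. Origin: centre of its underside; x towards the lid, z up.
- magnifier: Bystander, beyond the work: a magnifier stand, dark round silicone base 80 mm across with a short post and an upright round lens 68 mm across, 146 mm tall in all. Loose, 350 g; leave it alone. Origin: centre of its underside.
- tumbler: Bystander, beyond the work: a steel tumbler 72 mm across and 95 mm tall with a toothbrush in it that reaches 175 mm. Loose, 300 g; leave it alone. Origin: centre of its underside.

How it is judged:
By the outcome, as a careful person would: the job done as asked, in the order asked, and still so for the second after the job is handed in, with the robot touching nothing.
It also fails if it takes over 102 s, if anything falls off the work surface, if the arm or the gripper's body presses on something with over 40 N, if the wrist force passes 120 N, or if a joint passes its speed limit or range.

## Robot

A 7-joint arm with a two-finger parallel gripper is mounted at the origin on the work surface. World frame = base frame: x ahead of the robot, y to its left, z up, the work surface at z = 0. Lengths are in mm, angles in rad, forces in N, time in s.
With the tool pointing down it reaches from about 400 to 875 mm from the base axis. Payload 4.4 kg.
Tool frame: the origin (TCP) lies at the very end of the fingers, on their centre line; the grasp point (between the pads) lies 19 mm behind it; z points along the fingers, y is the line along which they close (so a half turn about z gives the same grasp; the last joint's range is limited). The gripper opens to 85 mm and grips with 20 to 120 N. Pads are 22 mm wide; open, the fingers measure 114 mm over their backs; the gripper's body (76 mm by 85 mm) begins 54 mm behind the grasp point. The pads swing forward as they close: fully open they stand 13 mm farther back than shut.
Start: joints at [1.07, 0.628, 0.038, 1.517, -0.027, 0.996, -0.02], TCP at [273.828, -589.522, 200.713] pointing down, gripper open.
Joint ranges: [-3.06, 3.06], [-0.37, 2.12], [-1.25, 1.32], [0.18, 2.47], [-1.1, 4.24], [0.23, 1.98], [-2.94, 2.94]. Speed limits (rad/s): [2.57, 2.57, 3.14, 3.14, 3.14, 3.14, 3.14].

## Interface

Orientations are given as [roll, pitch, yaw] about the fixed x, y, z axes, in that order (R = Rz(yaw) Ry(pitch) Rx(roll)).
In Python, from cell import ctrl gives the robot as it stands.
- The arm moves only by the tool step_arm, never from a script. Its argument "series" is a list that holds one entry, the list of rows, each a list of 7 numbers: the turn, a rotation vector about the tool's x, y, z as a fraction of full scale, then the shift along the tool's x, y, z as a fraction of full scale, then the closure, from 0 (fully open) to 1 (shut). In form: [[[ax, ay, az, tx, ty, tz, gripper], ...]]. A call has 1 to 12 rows; each row shifts and turns the commanded pose from where the row before left it, along the tool's axes as they then stand; what a row does not reach is not made up. Full scale, the value 1, is 150 mm for a shift and 45 degrees for a turn. A row lasts 1/10 s, in which the tool goes at most 50 mm and 8.59 degrees, less where a joint would pass 70% of its speed; a pose out of reach is approached as far as the arm can. A call with a number of a shift or a turn outside -1 to 1 is refused whole. A call with a gripper value outside its range is refused whole. The fingers move at their own pace and stop on an object; the grip force is fixed at half the most. Time passes only in rows, so rows that do not move let the fingers close. It gives the time, the measured TCP pose, the force, the opening and the grip force at its end, in the units of the state.
- ctrl.read_state(): the state, without advancing time (a new reading comes with each control period).
- ctrl.get_image(name): name is "side" or "top"; returns a dict with "img" (384x512x3 uint8, red, green, blue), "fx", "fy", "cx", "cy" (pixels), "R" (3x3) and "t" (3): a world point X has camera coordinates R X + t. Camera axes: x right, y down, z forward; pixel columns grow to the right and rows downward; lengths in mm; the calibration is good to about 2 mm. A picture is of the moment at which its call begins. There is no depth.
- ctrl.finish_job(): hands the job in; it is judged then, once.
Trained networks look in a picture, given as the dict that the camera call returned (one of the last four; its "shot" number tells which), for a name from the list of things; names that differ only in an ending like _2 or _b are one class to them, and where a whole thing is asked for, a point or a joint stands for the part that bears it (a point fixed in the world has none). Each returns a list of dicts, best first, with "score" (0 to 1); they miss things now and then, are a little off and sometimes report something else, mostly with a low value. They report only what shows in the picture. A call takes as long as a camera call.
- ctrl.recognise(picture, thing): "centre" ([column, row] in pixels, amid what is visible of it).
The state is a dict: "clock": time; "qpos": joint angles; "qd": joint speeds; "tau": joint torques, N m; "eef_pos": TCP position; "tool_rot": TCP orientation; "force": force on the tool from outside, world axes, zero at the start; "torque": the same for the moment, N m; "width": finger opening in mm; "gripper_force": force on a finger pad.
Only numpy, scipy, OpenCV 4.12 (cv2) and the standard library are available. Lean on these libraries where they do the work, as an engineer would, in place of code of your own. Each camera call takes 0.05 s, during which the arm holds its last target. There are 200 camera calls.

## Working session

There is one attempt and no reset: what is moved stays moved. The work goes in short steps, Python scripts to look and compute and a tool call to move; the robot and the scene stay as the last step left them, time stands still between calls to the robot, and variables do not carry over. Pictures are saved under pics/ and viewed, at most 14 in all, crops included, and the job is handed in when it is done.

Besides the shell and the picture viewer there is one more tool, called in YAML: its name, and indented under it one key for each argument. step_arm: Moves the arm, as the interface text tells. Shift numbers are shares of 150 mm and turn numbers shares of 45 degrees, none past 1 either way. Its arguments: {"type":"object","properties":{"series":{"type":"array","items":{"type":"array","items":{"type":"array","items":{"type":"number","minimum":-1,"maximum":1}}}}},"required":["series"]}

```bash
mkdir -p pics; ls; cat > h.py <<'E'
import numpy as np, cv2
from cell import ctrl
def shot(n,save=None):
    p=ctrl.get_image(n)
    if save: cv2.imwrite('pics/'+save,p['img'][:,:,::-1])
    return p
def back(p,uv,z):
    R=np.array(p['R']);t=np.array(p['t'])
    d=R.T@np.array([(uv[0]-p['cx'])/p['fx'],(uv[1]-p['cy'])/p['fy'],1]);c=-R.T@t
    return (c+d*(z-c[2])/d[2])[:2]
def proj(p,X):
    q=np.array(p['R'])@np.array(X,float)+np.array(p['t'])
    return [p['fx']*q[0]/q[2]+p['cx'],p['fy']*q[1]/q[2]+p['cy']]
E
python3 - <<'E'
from h import *
np.set_printoptions(precision=1,suppress=True)
s=ctrl.read_state();print(s)
H=dict(wide_bottle=33,slim_bottle=47,splitter=10,clipper=6,susan=18,stored_bottle=57,dish=12,box=10,magnifier=70,tumbler=60)
for n in('top','side'):
    p=shot(n,n+'0.png');print(n,-np.array(p['R']).T@np.array(p['t']),np.array(p['R'])[2],p['fx'])
    for k,z in H.items():
        for r in ctrl.recognise(p,k)[:2]: print(k,np.array(r['centre']),round(r['score'],2),back(p,r['centre'],z))
print(ctrl.read_state()['clock'])
E
```

```text
pics
{'clock': 0.0, 'qpos': array([ 1.1,  0.6,  0. ,  1.5, -0. ,  1. , -0. ]), 'qd': array([ 0.,  0., -0., -0.,  0., -0.,  0.]), 'tau': array([  0. , -56.3,   1.2, -19.3,   0. ,   0. ,   0. ]), 'eef_pos': array([ 273.5, -588.9,  199.8]), 'tool_rot': array([-3.1, -0. ,  0.4]), 'force': array([ 0.4, -0.6, -0.7]), 'torque': array([ 0., -0.,  0.]), 'gripper_force': 0.0, 'width': 85.6641804799214}
top [429.3 -18.9 845.7] [ 0.2 -0.  -1. ] 350.1455555698474
wide_bottle [174.2 164.7] 0.95 [654.3 170.6]
wide_bottle [192.4 261.7] 0.49 [427.6 113.9]
splitter [321.6 175.4] 0.58 [ 643.8 -187.6]
splitter [253.3 209.8] 0.27 [553.7 -21.5]
clipper [295.8 254.3] 0.52 [ 450.5 -124.9]
susan [243.4 193.6] 0.95 [591.3   3.4]
susan [321.1 174.3] 0.37 [ 644.4 -184.8]
stored_bottle [255.4 208.6] 0.76 [549.6 -26. ]
dish [383.6 239.2] 0.85 [ 490.8 -333.7]
box [105.4 234.2] 0.61 [486.4 326.1]
magnifier [ 98.1 139. ] 0.82 [700.4 341. ]
tumbler [394.2 145.8] 0.84 [ 707.9 -350.8]
tumbler [254.1 210.4] 0.6 [544.9 -23.2]
side [-47.  835.1 778.1] [ 0.5 -0.7 -0.6] 493.5914852629708
wide_bottle [191.6 218.1] 0.73 [674.2 142.1]
slim_bottle [276.  247.1] 0.73 [433.  118.8]
splitter [275.3 173. ] 0.68 [ 653.  -191.3]
splitter [251.5 211.9] 0.33 [590.5   5.4]
susan [248.5 212.6] 0.64 [588.1  21.2]
stored_bottle [276.7 200. ] 0.91 [531.7 -23.7]
dish [344.3 172.5] 0.81 [ 490.9 -316. ]
box [198.1 284.1] 0.68 [520.8 287. ]
magnifier [275.7 174. ] 0.74 [ 594.5 -107.6]
magnifier [111.5 249.5] 0.61 [698.3 365.5]
tumbler [290.6 132.9] 0.95 [ 708.3 -351. ]
1.1
```

```bash
python3 - <<'E'
import cv2
a=cv2.imread('pics/top0.png')[110:310,60:460]
cv2.imwrite('pics/top0b.png',cv2.resize(a,None,fx=2,fy=2,interpolation=cv2.INTER_CUBIC))
E
```

```text
(no output)
```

View pics/top0b.png

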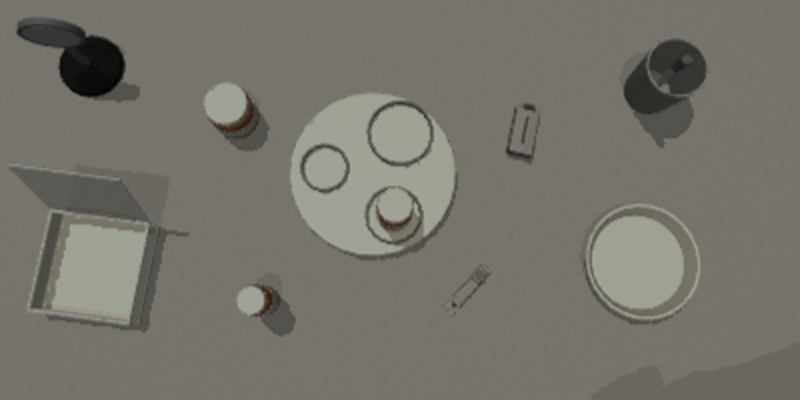

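View pics/side0.png

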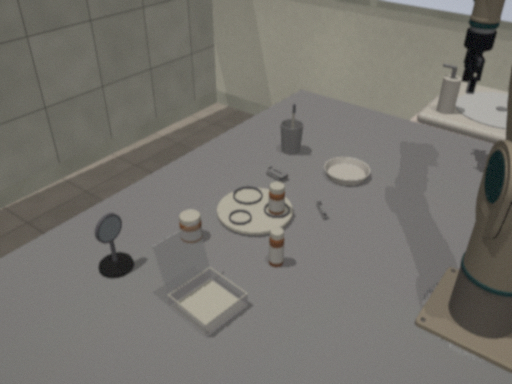

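The crop, at 2x with offset (60,110), shows the wide cap at (227,103), the slim cap at (254,300), and the large and small rings at (400,133) and (325,168). It also shows the splitter at (523,131), clipper at (467,289), dish at (642,262) and box floor at about (95,268). The side view agrees with this layout. Next I refine the positions.

```bash
cat >> h.py <<'E'
def o(c): return [c[0]/2+60-0.25,c[1]/2+110-0.25]
def capc(p,z,uv,r=8):
    g=cv2.cvtColor(p['img'],cv2.COLOR_RGB2GRAY)
    m=(g>135).astype(np.uint8);n,l,s,c=cv2.connectedComponentsWithStats(m)
    u,v=map(int,np.round(uv));k=l[v,u]
    return c[k],s[k][cv2.CC_STAT_AREA],back(p,c[k],z)
def plan(x,y,z,yaw=None):
    s=ctrl.read_state();e=np.array(s['eef_pos']);ro=s['tool_rot'];w=ro[2]
    from scipy.spatial.transform import Rotation as Ro
    if yaw is None: yaw=w
    R=Ro.from_euler('xyz',[np.pi,0,yaw]).as_matrix();Rc=Ro.from_euler('xyz',ro)
    print('pos',e.round(1),'rot',np.round(ro,3),'width',round(s['width'],1),'F',np.round(s['force'],1),'t',s['clock'])
    print('turn shares',(Ro.from_matrix(Rc.as_matrix().T@R).as_rotvec()/(np.pi/4)).round(3),'then shift shares',(R.T@(np.array([x,y,z])-e)/150).round(3))
E
python3 - <<'E'
from h import *
np.set_printoptions(precision=1,suppress=True)
p=shot('top')
print('wide',capc(p,66,o((227,103))),'slim',capc(p,95,o((254,300))),'stored',capc(p,96,o((394,207))))
for n,c,z in(('large',(400,133),26),('small',(325,168),26),('mid',(393,214),26),('disc',(373.5,174.5),18),('split',(523,131),10),
 ('sp1',(530,104),20),('sp2',(518,159),15),('clip',(467,289),8),('c1',(485,267),8),('c2',(449,312),8),('dishrim',(642,262),24),('dishfl',(638,263),5)):
    print(n,back(p,o(c),z))
print('boxfl',capc(p,4,o((95,268))))
q=shot('side')
E
```

```text
wide (array([172.2, 161. ]), np.int32(334), array([653.9, 168.1])) slim (array([184.7, 259.6]), np.int32(147), array([431.6, 120.1])) stored (array([243.9, 199. ]), np.int32(3400), array([564.1,  -0.3]))
large [633.4 -34.9]
small [588.   53.5]
mid [535.  -28.8]
disc [583.2  -4.3]
split [ 644.1 -186.8]
sp1 [ 675.9 -193.8]
sp2 [ 607.6 -179.3]
clip [ 450.4 -118.6]
c1 [ 476.7 -139.9]
c2 [423.2 -97.5]
dishrim [ 486.1 -322.2]
dishfl [ 486.1 -324.4]
boxfl (array([109.3, 245.5]), np.int32(1746), array([460.6, 316.7]))
```

step_arm:
  series:
    - [[0,0,-0.188,0,0,0,0],[0,0,-0.188,0,0,0,0],[0,0,-0.188,0,0,0,0],[0,0,-0.188,0,0,0,0],[0,0,-0.188,0,0,0,0],[0,0,-0.188,0,0,0,0],[0,0,-0.188,0,0,0,0],[0,0,-0.188,0,0,0,0],[0,0,-0.188,0,0,0,0],[0,0,-0.188,0,0,0,0],[0,0,-0.188,0,0,0,0],[0,0,-0.188,0,0,0,0]]

```text
clock: 2.4
eef_pos: [273.6, -589.6, 200.7]
tool_rot: [-3.141, 0.0, 2.212]
force: [-0.4, -0.5, 0.1]
width: 85.5
gripper_force: 0.0
```

```bash
python3 - <<'E'
from h import *
plan(654,168,200,2.2)
p=shot('top');print('box rim',[back(p,o(c),36).round() for c in((54,212),(155,222),(30,310),(130,323))],back(p,o((92,267)),36))
E
```

```text
pos [ 273.6 -589.6  200.7] rot [-3.141  0.     2.212] width 85.5 F [-0.4 -0.5  0.1] t 2.4
turn shares [-0.     0.     0.016] then shift shares [2.591e+00 5.023e+00 5.000e-03]
box rim [array([526., 362.]), array([517., 246.]), array([415., 376.]), array([403., 264.])] [464.19710932 312.39061189]
```

step_arm:
  series:
    - [[0,0,0.016,0.108,0.209,0,0],[0,0,0,0.108,0.209,0,0],[0,0,0,0.108,0.209,0,0],[0,0,0,0.108,0.209,0,0],[0,0,0,0.108,0.209,0,0],[0,0,0,0.108,0.209,0,0],[0,0,0,0.108,0.209,0,0],[0,0,0,0.108,0.209,0,0],[0,0,0,0.108,0.209,0,0],[0,0,0,0.108,0.209,0,0],[0,0,0,0.108,0.209,0,0],[0,0,0,0.108,0.209,0,0]]

```text
clock: 3.65
eef_pos: [466.0, -210.8, 201.0]
tool_rot: [3.141, 0.001, 2.191]
force: [1.2, -0.3, -0.0]
width: 85.6
gripper_force: 0.0
```

step_arm:
  series:
    - [[0,0,0,0.108,0.209,0,0],[0,0,0,0.108,0.209,0,0],[0,0,0,0.108,0.209,0,0],[0,0,0,0.108,0.209,0,0],[0,0,0,0.108,0.209,0,0],[0,0,0,0.108,0.209,0,0],[0,0,0,0.108,0.209,0,0],[0,0,0,0.108,0.209,0,0],[0,0,0,0.108,0.209,0,0],[0,0,0,0.108,0.209,0,0],[0,0,0,0.108,0.209,0,0],[0,0,0,0,0,0,0]]

```text
clock: 4.85
eef_pos: [642.3, 141.3, 200.8]
tool_rot: [3.137, -0.004, 2.198]
force: [-1.3, -0.6, 0.3]
width: 85.7
gripper_force: 0.0
```

```bash
python3 - <<'E'
from h import *
plan(654,168,22,2.2)
E
```

```text
pos [642.3 141.3 200.8] rot [ 3.137 -0.004  2.198] width 85.7 F [-1.3 -0.6  0.3] t 4.85
turn shares [ 0.006 -0.004 -0.003] then shift shares [0.098 0.168 1.192]
```

step_arm:
  series:
    - [[0,0,0,0.098,0.168,0,0],[0,0,0,0,0,0.2,0],[0,0,0,0,0,0.2,0],[0,0,0,0,0,0.1,0],[0,0,0,0,0,0,0]]

```text
clock: 5.35
eef_pos: [651.6, 159.3, 123.3]
tool_rot: [-3.137, -0.001, 2.192]
force: [-0.1, -0.8, 0.6]
width: 85.4
gripper_force: 0.0
```

```bash
python3 - <<'E'
from h import *
plan(654,168,22,2.2)
p=shot('top','a1.png');q=shot('side','a2.png')
a=cv2.resize(p['img'][110:260,110:310],None,fx=2.5,fy=2.5,interpolation=2);b=cv2.resize(q['img'][130:280,100:250],None,fx=2.5,fy=2.5,interpolation=2)[:, :300]
cv2.imwrite('pics/a.png',np.hstack([a,b])[:,:,::-1])
E
```

```text
pos [651.6 159.3 123.3] rot [-3.137e+00 -1.000e-03  2.192e+00] width 85.4 F [-0.1 -0.8  0.6] t 5.35
turn shares [-0.006 -0.001 -0.01 ] then shift shares [0.037 0.047 0.675]
```

View pics/a.png

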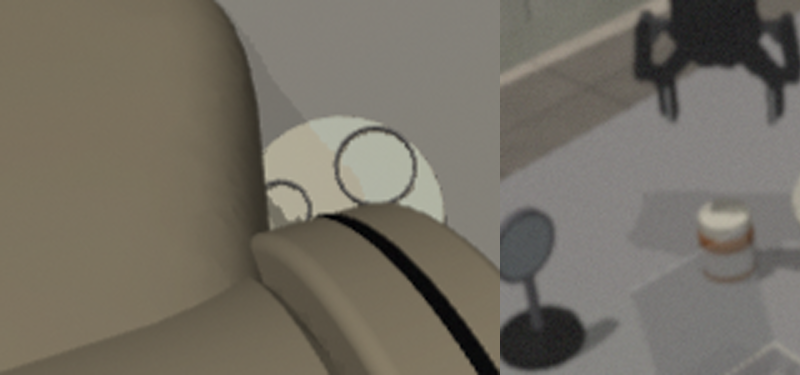

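```bash
python3 - <<'E'
from h import *
q=shot('side')
print(proj(q,(654,168,66)),proj(q,(654,168,0)),proj(q,(432,120,95)),proj(q,(432,120,0)))
print(proj(q,(651.6,159.3,123.3)))
E
```

```text
[np.float64(189.38652045460742), np.float64(215.35124121663895)] [np.float64(191.27800108790717), np.float64(236.69030709154592)] [np.float64(276.66055912985416), np.float64(230.98537382270794)] [np.float64(275.474367383216), np.float64(262.9846925742389)]
[np.float64(190.96700566923823), np.float64(194.39805406886302)]
```

step_arm:
  series:
    - [[0,0,0,0.037,0.047,0,0],[0,0,0,0,0,0,0],[0,0,0,0,0,0.1,0],[0,0,0,0,0,0,0],[0,0,0,0,0,0,0]]

```text
clock: 6.0
eef_pos: [655.2, 168.8, 109.8]
tool_rot: [-3.14, -0.0, 2.194]
force: [0.5, 0.4, 0.2]
width: 85.3
gripper_force: 0.0
```

```bash
python3 - <<'E'
from h import *
plan(654,168,22,2.2)
E
```

```text
pos [655.2 168.8 109.8] rot [-3.14  -0.     2.194] width 85.3 F [0.5 0.4 0.2] t 6.0
turn shares [-0.002 -0.    -0.008] then shift shares [-0.    -0.01   0.585]
```

step_arm:
  series:
    - [[0,0,0,0,-0.01,0.15,0],[0,0,0,0,0,0.15,0],[0,0,0,0,0,0.15,0],[0,0,0,0,0,0.12,0],[0,0,0,0,0,0,0],[0,0,0,0,0,0,1],[0,0,0,0,0,0,1],[0,0,0,0,0,0,1],[0,0,0,0,0,0,1],[0,0,0,0,0,0,1],[0,0,0,0,0,0,1],[0,0,0,0,0,0,1]]

```text
clock: 7.2
eef_pos: [655.6, 168.8, 27.3]
tool_rot: [3.139, 0.001, 2.194]
force: [-1.1, -0.4, 5.1]
width: 46.6
gripper_force: 60.7
```

step_arm:
  series:
    - [[0,0,0,0,0,-0.05,1],[0,0,0,0,0,-0.1,1],[0,0,0,0,0,0,1]]

```text
clock: 7.5
eef_pos: [656.5, 169.4, 50.7]
tool_rot: [3.137, 0.001, 2.194]
force: [-0.8, 0.2, 0.8]
width: 46.8
gripper_force: 61.6
```

```bash
python3 - <<'E'
from h import *
plan(654,168,22,2.2)
q=shot('side')
cv2.imwrite('pics/b.png',cv2.resize(q['img'][130:280,100:300],None,fx=3.5,fy=3.5,interpolation=2)[:,:,::-1])
E
```

```text
pos [656.5 169.4  50.7] rot [3.137e+00 1.000e-03 2.194e+00] width 46.8 F [-0.8  0.2  0.8] t 7.5
turn shares [ 0.006  0.002 -0.008] then shift shares [ 0.003 -0.019  0.191]
```

View pics/b.png

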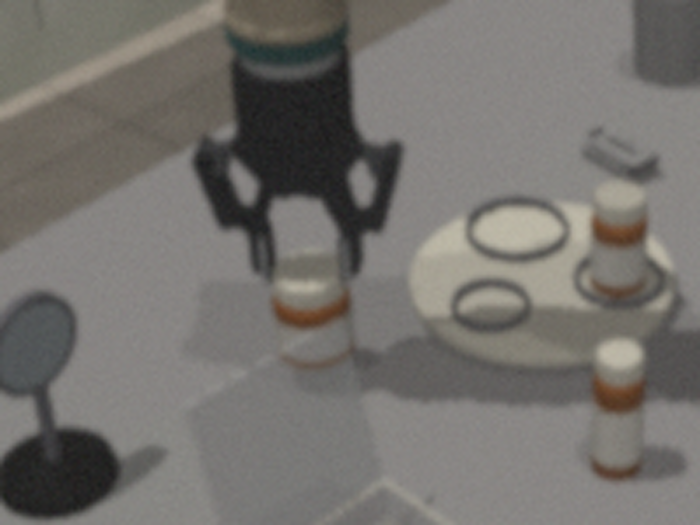

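```bash
python3 - <<'E'
from h import *
plan(635.5,-33.5,112,2.2)
E
```

```text
pos [655.9 169.   49.7] rot [3.138e+00 1.000e-03 2.194e+00] width 46.7 F [-0.   0.  -1.2] t 7.55
turn shares [ 0.004  0.001 -0.008] then shift shares [-1.011 -0.905 -0.415]
```

step_arm:
  series:
    - [[0,0,0,0,0,-0.2,1],[0,0,0,0,0,-0.215,1],[0,0,0,-0.13,-0.113,0,1],[0,0,0,-0.13,-0.113,0,1],[0,0,0,-0.13,-0.113,0,1],[0,0,0,-0.13,-0.113,0,1],[0,0,0,-0.13,-0.113,0,1],[0,0,0,-0.13,-0.113,0,1],[0,0,0,-0.13,-0.113,0,1],[0,0,0,-0.1,-0.113,0,1],[0,0,0,0,0,0,1],[0,0,0,0,0,0,1]]

```text
clock: 8.75
eef_pos: [632.8, -34.0, 109.9]
tool_rot: [3.141, -0.0, 2.193]
force: [-0.1, -0.3, -1.1]
width: 46.7
gripper_force: 61.9
```

```bash
python3 - <<'E'
from h import *
plan(635.5,-33.5,46,2.2)
q=shot('side')
cv2.imwrite('pics/c.png',cv2.resize(q['img'][110:260,150:350],None,fx=3.5,fy=3.5,interpolation=2)[:,:,::-1])
E
```

```text
pos [632.8 -34.  109.9] rot [ 3.141 -0.     2.193] width 46.7 F [-0.1 -0.3 -1.1] t 8.75
turn shares [ 0.    -0.    -0.009] then shift shares [-0.008  0.017  0.426]
```

View pics/c.png

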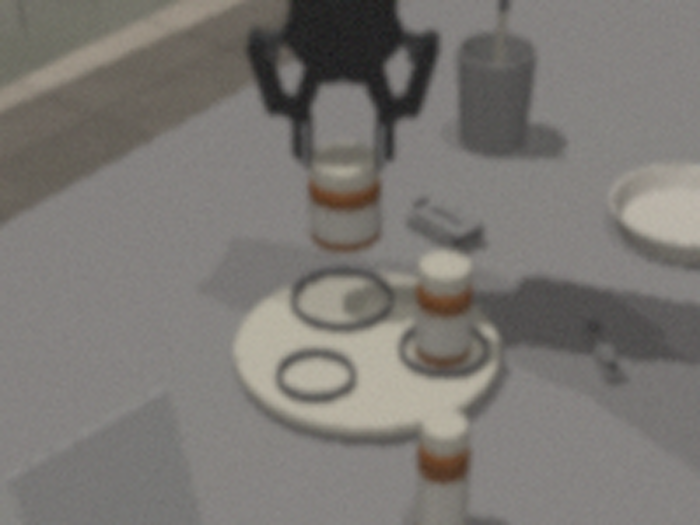

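The wide bottle is held upright, column 345 in the crop, right over the large ring at (343,297). I lower it.

step_arm:
  series:
    - [[0,0,0,-0.008,0.017,0.12,1],[0,0,0,0,0,0.12,1],[0,0,0,0,0,0.1,1],[0,0,0,0,0,0.06,1],[0,0,0,0,0,0,1],[0,0,0,0,0,0,1]]

```text
clock: 9.4
eef_pos: [635.9, -32.7, 49.9]
tool_rot: [3.141, -0.0, 2.195]
force: [0.0, 0.5, 0.0]
width: 46.8
gripper_force: 61.9
```

```bash
python3 - <<'E'
from h import *
plan(635.5,-33.5,46,2.2)
E
```

```text
pos [635.9 -32.7  49.9] rot [ 3.141 -0.     2.195] width 46.8 F [0.  0.5 0. ] t 9.4
turn shares [ 0.    -0.    -0.007] then shift shares [-0.003 -0.005  0.026]
```

step_arm:
  series:
    - [[0,0,0,0,0,0.014,1],[0,0,0,0,0,0.012,1],[0,0,0,0,0,0,1],[0,0,0,0,0,0,1]]

```text
clock: 9.8
eef_pos: [635.8, -33.3, 46.3]
tool_rot: [3.141, 0.0, 2.194]
force: [0.4, 0.1, 0.4]
width: 46.9
gripper_force: 61.9
```

step_arm:
  series:
    - [[0,0,0,0,0,0.006,1],[0,0,0,0,0,0,1],[0,0,0,0,0,0,0.35],[0,0,0,0,0,0,0.3],[0,0,0,0,0,0,0.2],[0,0,0,0,0,0,0.2],[0,0,0,0,0,-0.1,0.2],[0,0,0,0,0,-0.2,0.2],[0,0,0,0,0,-0.3,0.2],[0,0,0,0,0,-0.3,0.2],[0,0,0,0,0,-0.2,0],[0,0,0,0,0,0,0]]

```text
clock: 11.0
eef_pos: [639.1, -32.4, 216.8]
tool_rot: [3.133, 0.006, 2.194]
force: [0.5, -0.4, 0.3]
width: 85.5
gripper_force: 0.0
```

```bash
python3 - <<'E'
from h import *
q=shot('side');p=shot('top')
cv2.imwrite('pics/d.png',np.hstack([cv2.resize(q['img'][110:310,170:330],None,fx=2.5,fy=2.5,interpolation=2),cv2.resize(p['img'][110:310,170:330],None,fx=2.5,fy=2.5,interpolation=2)])[:,:,::-1])
plan(432,120,200,2.2)
E
```

```text
pos [636.  -33.2 211.8] rot [3.140e+00 2.000e-03 2.194e+00] width 85.2 F [ 0.5  0.3 -0.5] t 11.1
turn shares [ 0.002  0.002 -0.008] then shift shares [ 1.626 -0.499  0.079]
```

View pics/d.png

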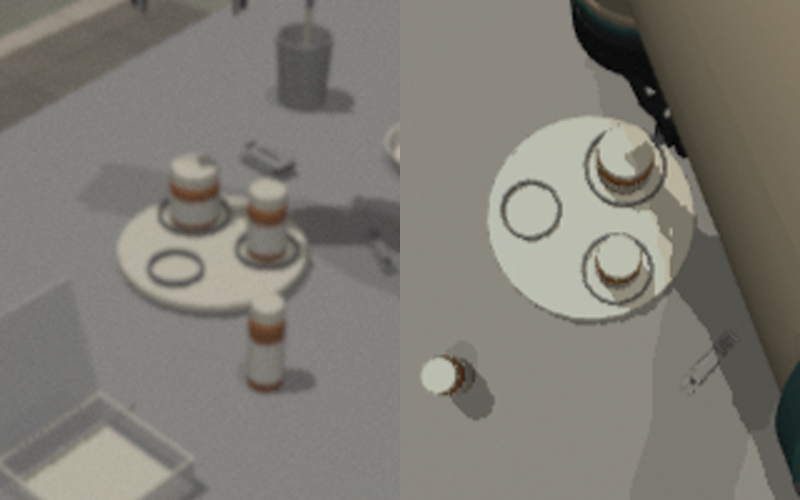

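step_arm:
  series:
    - [[0,0,0.16,0,0,0,0],[0,0,0.16,0,0,0,0],[0,0,0.16,0,0,0,0],[0,0,0.16,0,0,0,0],[0,0,0.155,0,0,0,0],[0,0,0,0,0,0,0]]

```text
clock: 11.7
eef_pos: [634.6, -33.1, 208.9]
tool_rot: [-3.139, 0.0, 1.57]
force: [0.1, -0.1, -1.0]
width: 85.2
gripper_force: 0.0
```

```bash
python3 - <<'E'
from h import *
plan(432,120,150,1.571)
E
```

```text
pos [634.6 -33.1 208.9] rot [-3.139  0.     1.57 ] width 85.2 F [ 0.1 -0.1 -1. ] t 11.7
turn shares [-0.004  0.001 -0.002] then shift shares [ 1.021 -1.35   0.393]
```

step_arm:
  series:
    - [[0,0,0,0.128,-0.15,0,0],[0,0,0,0.128,-0.15,0,0],[0,0,0,0.128,-0.15,0,0],[0,0,0,0.128,-0.15,0,0],[0,0,0,0.128,-0.15,0,0],[0,0,0,0.128,-0.15,0,0],[0,0,0,0.128,-0.15,0,0],[0,0,0,0.125,-0.15,0.1,0],[0,0,0,0,-0.15,0.15,0],[0,0,0,0,0,0.14,0],[0,0,0,0,0,0,0],[0,0,0,0,0,0,0]]

```text
clock: 12.9
eef_pos: [433.5, 120.2, 151.6]
tool_rot: [-3.141, 0.0, 1.571]
force: [1.1, 0.0, 0.2]
width: 85.3
gripper_force: 0.0
```

```bash
python3 - <<'E'
from h import *
plan(432,120,36,1.571)
E
```

```text
pos [433.5 120.2 151.6] rot [-3.141  0.     1.571] width 85.3 F [1.1 0.  0.2] t 12.9
turn shares [-0.001  0.     0.   ] then shift shares [-0.002 -0.01   0.771]
```

step_arm:
  series:
    - [[0,0,0,0,-0.01,0.17,0],[0,0,0,0,0,0.17,0],[0,0,0,0,0,0.17,0],[0,0,0,0,0,0.15,0],[0,0,0,0,0,0.11,0],[0,0,0,0,0,0,0],[0,0,0,0,0,0,1],[0,0,0,0,0,0,1],[0,0,0,0,0,0,1],[0,0,0,0,0,0,1],[0,0,0,0,0,0,1],[0,0,0,0,0,0,1]]

```text
clock: 14.1
eef_pos: [432.5, 120.4, 37.4]
tool_rot: [3.14, -0.0, 1.57]
force: [-0.9, -0.1, 10.2]
width: 29.7
gripper_force: 58.5
```

step_arm:
  series:
    - [[0,0,0,0,0,0,1],[0,0,0,0,0,0,1]]

```text
clock: 14.3
eef_pos: [432.6, 120.4, 37.4]
tool_rot: [3.139, -0.0, 1.57]
force: [-1.6, -0.5, 9.3]
width: 30.2
gripper_force: 58.5
```

step_arm:
  series:
    - [[0,0,0,0,0,-0.1,1],[0,0,0,0,0,-0.2,1],[0,0,0,0,0,-0.2,1],[0,0,0,0,0,-0.15,1],[0,0,0,0,0,0,1]]

```text
clock: 14.8
eef_pos: [434.0, 120.9, 136.5]
tool_rot: [3.135, -0.002, 1.569]
force: [0.4, 0.6, -1.2]
width: 29.9
gripper_force: 59.5
```

```bash
python3 - <<'E'
from h import *
plan(588,53.5,135,1.571)
E
```

```text
pos [434.  120.9 136.5] rot [ 3.135e+00 -2.000e-03  1.569e+00] width 29.9 F [ 0.4  0.6 -1.2] t 14.8
turn shares [ 0.008 -0.002 -0.002] then shift shares [-0.449  1.027  0.01 ]
```

step_arm:
  series:
    - [[0,0,0,-0.064,0.147,0,1],[0,0,0,-0.064,0.147,0,1],[0,0,0,-0.064,0.147,0,1],[0,0,0,-0.064,0.147,0,1],[0,0,0,-0.064,0.147,0,1],[0,0,0,-0.064,0.147,0,1],[0,0,0,-0.065,0.145,0,1],[0,0,0,0,0,0,1],[0,0,0,0,0,0,1],[0,0,0,0,0,0,1]]

```text
clock: 15.8
eef_pos: [584.3, 53.3, 133.0]
tool_rot: [-3.139, -0.0, 1.571]
force: [0.5, -0.8, -0.5]
width: 30.3
gripper_force: 59.5
```

```bash
python3 - <<'E'
from h import *
plan(588,53.5,55,1.571)
q=shot('side')
cv2.imwrite('pics/e.png',cv2.resize(q['img'][110:260,150:350],None,fx=3.5,fy=3.5,interpolation=2)[:,:,::-1])
print((np.array(proj(q,(588,53.5,26)))-[150,110])*3.5)
E
```

```text
pos [584.3  53.3 133. ] rot [-3.139 -0.     1.571] width 30.3 F [ 0.5 -0.8 -0.5] t 15.8
turn shares [-0.003 -0.    -0.   ] then shift shares [0.002 0.025 0.52 ]
[317.61201511 371.19311375]
```

View pics/e.png

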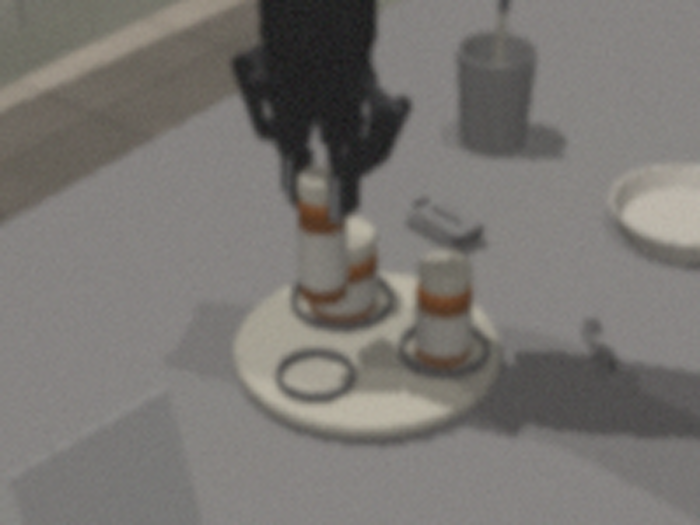

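```bash
python3 - <<'E'
from h import *
q=shot('side')
f=lambda X:((np.array(proj(q,X))-[150,110])*3.5).round(1)
for X in((584.3,53.3,96),(584.3,53.3,191),(574.3,53.3,96),(584.3,43.3,96)):print(X,f(X))
hsv=cv2.cvtColor(q['img'],cv2.COLOR_RGB2HSV)
m=(((hsv[...,0]<20)&(hsv[...,1]>110))).astype(np.uint8)
for x in cv2.connectedComponentsWithStats(m)[2:]: print(x if x.shape[1]!=2 else ((x-[150,110])*3.5).round(1))
E
```

```text
(584.3, 53.3, 96) [320.7 293.1]
(584.3, 53.3, 191) [319.1 176. ]
(574.3, 53.3, 96) [331.9 298. ]
(584.3, 43.3, 96) [329.5 286.8]
[[     0      0    512    384 196465]
 [   236    168      9      8     50]
 [   250    185      7      5     21]
 [   270    193     14      7     61]
 [   237    194      8      2     10]
 [   274    213      1      1      1]]
[[369.2 285.3]
 [313.4 217.1]
 [359.  269.8]
 [441.9 302. ]
 [317.4 296.1]
 [434.  360.5]]
```

The slim bottle is upright within a few degrees over the small ring at (316,373). I lower it.

step_arm:
  series:
    - [[0,0,0,0.002,0.025,0.12,1],[0,0,0,0,0,0.13,1],[0,0,0,0,0,0.12,1],[0,0,0,0,0,0.08,1],[0,0,0,0,0,0.04,1],[0,0,0,0,0,0.02,1],[0,0,0,0,0,0,1],[0,0,0,0,0,0,1]]

```text
clock: 16.7
eef_pos: [590.1, 53.1, 57.8]
tool_rot: [3.14, -0.0, 1.57]
force: [0.4, -0.3, -0.1]
width: 30.4
gripper_force: 59.5
```

```bash
python3 - <<'E'
from h import *
plan(588,53.5,55,1.571)
q=shot('side')
cv2.imwrite('pics/f.png',cv2.resize(q['img'][150:250,180:310],None,fx=5,fy=5,interpolation=2)[:,:,::-1])
E
```

```text
pos [590.1  53.1  57.8] rot [ 3.14 -0.    1.57] width 30.4 F [ 0.4 -0.3 -0.1] t 16.7
turn shares [ 0.002 -0.    -0.002] then shift shares [ 0.002 -0.014  0.019]
```

View pics/f.png

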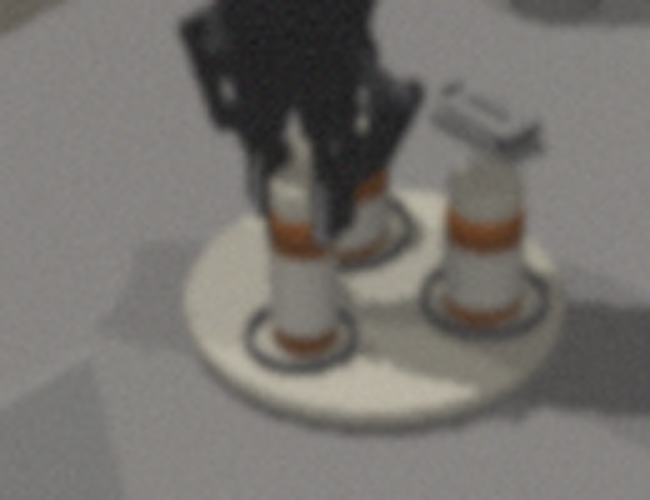

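step_arm:
  series:
    - [[0,0,0,0,-0.014,0.01,1],[0,0,0,0,0,0.007,1],[0,0,0,0,0,0,1],[0,0,0,0,0,0,1]]

```text
clock: 17.15
eef_pos: [587.9, 53.0, 55.6]
tool_rot: [3.14, 0.0, 1.57]
force: [-1.3, -0.3, 4.8]
width: 30.0
gripper_force: 60.2
```

Contact shows at 4.8 N, so I release and retreat.

step_arm:
  series:
    - [[0,0,0,0,0,0,0.6],[0,0,0,0,0,0,0.55],[0,0,0,0,0,0,0.4],[0,0,0,0,0,0,0.3],[0,0,0,0,0,0,0.3],[0,0,0,0,0,-0.1,0.3],[0,0,0,0,0,-0.2,0.3],[0,0,0,0,0,-0.2,0.3],[0,0,0,0,0,-0.2,0.2],[0,0,0,0,0,-0.2,0],[0,0,0,0,0,-0.1,0],[0,0,0,0,0,0,0]]

```text
clock: 18.35
eef_pos: [589.3, 53.5, 208.2]
tool_rot: [3.135, -0.001, 1.57]
force: [-0.2, 0.3, 0.5]
width: 85.4
gripper_force: 0.0
```

```bash
python3 - <<'E'
from h import *
q=shot('side')
cv2.imwrite('pics/g.png',cv2.resize(q['img'][130:250,180:340],None,fx=5,fy=5,interpolation=2)[:,:,::-1])
plan(644,-187,200,1.571)
print(proj(q,(644,-187,20)))
E
```

```text
pos [588.1  53.1 206.3] rot [ 3.139 -0.     1.57 ] width 85.5 F [-0.3 -0.  -0.8] t 18.4
turn shares [ 0.004 -0.    -0.002] then shift shares [-1.601  0.372  0.042]
[np.float64(277.0544961185182), np.float64(171.69531225896245)]
```

View pics/g.png

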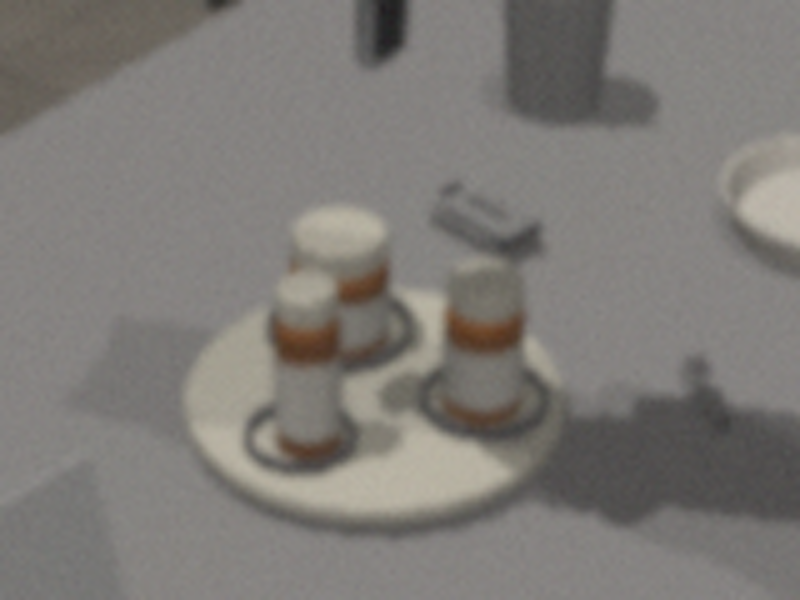

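step_arm:
  series:
    - [[0,0,0.188,0,0,0,0],[0,0,0.188,0,0,0,0],[0,0,0.188,0,0,0,0],[0,0,0.188,0,0,0,0],[0,0,0.188,0,0,0,0],[0,0,0.188,0,0,0,0],[0,0,0.188,0,0,0,0],[0,0,0.188,0,0,0,0],[0,0,0.188,0,0,0,0],[0,0,0.188,0,0,0,0],[0,0,0.188,0,0,0,0],[0,0,0.188,0,0,0,0]]

```text
clock: 19.6
eef_pos: [586.4, 52.8, 203.3]
tool_rot: [3.141, 0.003, -0.208]
force: [-0.0, -0.5, -0.7]
width: 85.4
gripper_force: 0.0
```

```bash
python3 - <<'E'
from h import *
plan(644,-187,120,-0.2)
p=shot('top')
a=cv2.resize(p['img'][140:200,290:350],None,fx=8,fy=8,interpolation=2)
b=cv2.resize(p['img'][230:280,260:320],None,fx=5.3,fy=5.3,interpolation=2)
b=np.vstack([b,np.zeros((480-b.shape[0],b.shape[1],3),np.uint8)])
cv2.imwrite('pics/s.png',np.hstack([a,b])[:,:,::-1])
E
```

```text
pos [586.4  52.8 203.3] rot [ 3.141e+00  3.000e-03 -2.080e-01] width 85.4 F [-0.  -0.5 -0.7] t 19.6
turn shares [ 0.001  0.003 -0.011] then shift shares [0.694 1.491 0.555]
```

View pics/s.png

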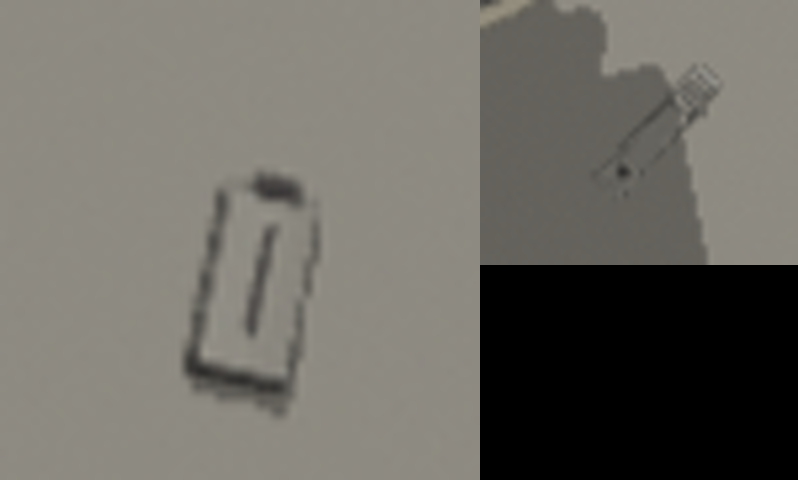

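```bash
python3 - <<'E'
from h import *
p=shot('top')
S=lambda u,v:(290+u/8-.44,140+v/8-.44)
C=lambda u,v:(260+(u-480)/5.3-.4,230+v/5.3-.4)
print('split',back(p,S(255,283),20));d=back(p,S(273,228),20)-back(p,S(250,335),20);print(d,np.arctan2(d[1],d[0]))
d=back(p,S(222,188),20)-back(p,S(190,360),20);print(d,np.hypot(*d),np.arctan2(d[1],d[0]))
print('clip',back(p,C(661,130),8));a,b=back(p,C(712,72),8),back(p,C(610,187),6);d=a-b;print(a,b,np.hypot(*d),np.arctan2(d[1],d[0]))
q=shot('side')
for X in((644,-187,20),(450,-119,10)): print(proj(q,X))
for k in('splitter','clipper'):print([(np.round(r['centre'],1),round(r['score'],2)) for r in ctrl.recognise(q,k)[:2]])
E
```

```text
split [ 642.35186448 -185.23208789]
[33.79184832 -7.4284023 ] -0.21638646159697994
[ 54.30948128 -10.21575998] 55.26193544115038 -0.18593011587522423
clip [ 450.68700498 -119.78701737]
[ 476.91589839 -142.62896547] [425.2137768  -97.41632028] 68.68254991167223 -0.7185373164690348
[np.float64(277.0544961185182), np.float64(171.69531225896245)]
[np.float64(321.94245310139115), np.float64(208.9535773449193)]
[(array([276.1, 173.8]), 0.61)]
[(array([320.9, 212.1]), 0.69)]
```

step_arm:
  series:
    - [[0,0,-0.01,0.077,0.165,0,0],[0,0,0,0.077,0.165,0,0],[0,0,0,0.077,0.165,0,0],[0,0,0,0.077,0.165,0,0],[0,0,0,0.077,0.165,0,0],[0,0,0,0.077,0.165,0,0],[0,0,0,0.077,0.165,0.12,0],[0,0,0,0.077,0.165,0.16,0],[0,0,0,0.07,0.16,0.16,0],[0,0,0,0,0,0.12,0],[0,0,0,0,0,0,0],[0,0,0,0,0,0,0]]

```text
clock: 21.05
eef_pos: [645.3, -184.0, 120.6]
tool_rot: [-3.141, 0.001, -0.193]
force: [0.7, 0.6, -0.1]
width: 85.4
gripper_force: 0.0
```

```bash
python3 - <<'E'
from h import *
plan(643,-186,5,-0.2)
E
```

```text
pos [ 645.3 -184.   120.6] rot [-3.141e+00  1.000e-03 -1.930e-01] width 85.4 F [ 0.7  0.6 -0.1] t 21.05
turn shares [-0.001  0.001  0.009] then shift shares [-0.013  0.016  0.77 ]
```

step_arm:
  series:
    - [[0,0,0.009,-0.013,0.016,0.16,0],[0,0,0,0,0,0.17,0],[0,0,0,0,0,0.17,0],[0,0,0,0,0,0.14,0],[0,0,0,0,0,0.08,0],[0,0,0,0,0,0,0],[0,0,0,0,0,0,0]]

```text
clock: 21.75
eef_pos: [644.1, -186.6, 14.0]
tool_rot: [-3.142, -0.002, -0.201]
force: [0.8, 0.0, 0.4]
width: 85.2
gripper_force: 0.0
```

```bash
python3 - <<'E'
from h import *
plan(643,-186,5,-0.2)
E
```

```text
pos [ 644.1 -186.6   14. ] rot [-3.142e+00 -2.000e-03 -2.010e-01] width 85.2 F [0.8 0.  0.4] t 21.75
turn shares [-0.    -0.003 -0.001] then shift shares [-0.008 -0.002  0.06 ]
```

step_arm:
  series:
    - [[0,0,0,0,0,0.05,0],[0,0,0,0,0,0,0],[0,0,0,0,0,0,1],[0,0,0,0,0,0,1],[0,0,0,0,0,0,1],[0,0,0,0,0,0,1],[0,0,0,0,0,0,1],[0,0,0,0,0,0,1],[0,0,0,0,0,0,1],[0,0,0,0,0,0,1]]

```text
clock: 22.75
eef_pos: [643.0, -186.7, 5.1]
tool_rot: [-3.142, -0.0, -0.201]
force: [-0.2, 0.3, 0.1]
width: 0.1
gripper_force: 0.0
```

step_arm:
  series:
    - [[0,0,0,0,0,-0.2,1],[0,0,0,0,0,-0.25,1],[0,0,0,0,0,-0.25,0],[0,0,0,0,0,0,0],[0,0,0,0,0,0,0]]

```text
clock: 23.25
eef_pos: [643.6, -186.9, 111.3]
tool_rot: [3.142, -0.002, -0.201]
force: [-0.3, 0.2, -0.5]
width: 43.4
gripper_force: 0.0
```

```bash
python3 - <<'E'
from h import *
plan(643,-186,5,-0.2)
q=shot('side');p=shot('top')
cv2.imwrite('pics/i.png',np.hstack([cv2.resize(q['img'][100:220,220:340],None,fx=3.3,fy=3.3,interpolation=2),cv2.resize(p['img'][110:230,260:380],None,fx=3.3,fy=3.3,interpolation=2)])[:,:,::-1])
for k in('splitter',):
  for im in(q,p):print([(np.round(r['centre'],1),round(r['score'],2),back(im,r['centre'],10)) for r in ctrl.recognise(im,k)[:2]])
E
```

```text
pos [ 643.6 -186.9  111.3] rot [ 3.142e+00 -2.000e-03 -2.010e-01] width 43.4 F [-0.3  0.2 -0.5] t 23.25
turn shares [ 0.    -0.003 -0.002] then shift shares [-0.005 -0.005  0.709]
[(array([275.9, 173.6]), 0.68, array([ 649.65280952, -189.63472935]))]
[(array([321.3, 172.3]), 0.91, array([ 651.62955327, -186.98900201]))]
```

View pics/i.png

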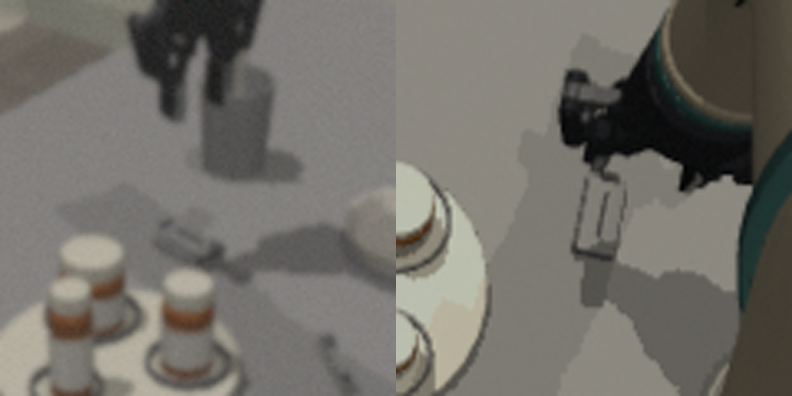

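```bash
python3 - <<'E'
from h import *
q=shot('side')
for z in(111.3,121,131,141):print(z,proj(q,(643.6,-186.9,z)))
s=ctrl.read_state();print(s['qpos'])
E
```

```text
111.3 [np.float64(278.10511219733917), np.float64(144.18389171738977)]
121 [np.float64(278.211145571473), np.float64(141.13403168020923)]
131 [np.float64(278.3213412296382), np.float64(137.96445100003038)]
141 [np.float64(278.432444193852), np.float64(134.76877328689574)]
[ 0.17780522  0.75899634  0.11036741  1.54430733 -0.10142653  0.84655107
 -1.44661799]
```

The network's position and the picture both show the splitter unmoved: the fingers closed above it. In the side view the tips sit at about row 134, well above where the reported TCP projects (row 144), so the real finger ends are 15 mm or more higher than reported. I'll set the fingers about 50 mm apart and lower until I feel contact.

step_arm:
  series:
    - [[0,0,0,0,0,0.17,0.45],[0,0,0,0,0,0.17,0.45],[0,0,0,0,0,0.17,0.45],[0,0,0,0,0,0.17,0.45],[0,0,0,0,0,0,0.45],[0,0,0,0,0,0,0.45]]

```text
clock: 24.1
eef_pos: [642.5, -186.7, 7.5]
tool_rot: [-3.142, 0.002, -0.202]
force: [0.8, -0.2, 0.3]
width: 46.6
gripper_force: 0.0
```

```bash
python3 - <<'E'
from h import *
plan(643,-186,0,-0.2)
q=shot('side')
cv2.imwrite('pics/j.png',cv2.resize(q['img'][130:200,240:320],None,fx=7,fy=7,interpolation=2)[:,:,::-1])
e=ctrl.read_state()['eef_pos']
for z in(0,10,20,30):print(((np.array(proj(q,e+[0,0,z]))-[240,130])*7).round())
E
```

```text
pos [ 642.5 -186.7    7.5] rot [-3.142e+00  2.000e-03 -2.020e-01] width 46.6 F [ 0.8 -0.2  0.3] t 24.1
turn shares [-0.     0.002 -0.002] then shift shares [ 0.003 -0.005  0.05 ]
[260. 315.]
[260. 295.]
[261. 275.]
[262. 254.]
```

View pics/j.png

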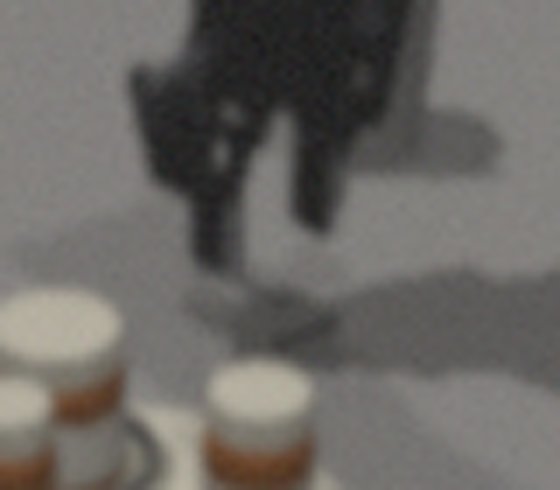

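The tip midpoint (268,250) is about 30 mm above the reported TCP. I keep lowering in stages and watch the force.

step_arm:
  series:
    - [[0,0,0,0,0,0.07,0.45],[0,0,0,0,0,0.06,0.45],[0,0,0,0,0,0,0.45],[0,0,0,0,0,0,0.45]]

```text
clock: 24.55
eef_pos: [642.7, -186.7, -11.6]
tool_rot: [-3.142, 0.001, -0.201]
force: [0.9, -0.1, 0.1]
width: 46.4
gripper_force: 0.0
```

step_arm:
  series:
    - [[0,0,0,0,0,0.02,0.45],[0,0,0,0,0,0,0.45],[0,0,0,0,0,0,0.45]]

```text
clock: 24.85
eef_pos: [643.0, -186.8, -14.3]
tool_rot: [3.142, -0.0, -0.201]
force: [-0.4, 0.2, -0.7]
width: 46.8
gripper_force: 0.0
```

step_arm:
  series:
    - [[0,0,0,0,0,0.02,0.45],[0,0,0,0,0,0.02,0.45],[0,0,0,0,0,0,0.45],[0,0,0,0,0,0,0.45]]

```text
clock: 25.25
eef_pos: [642.9, -186.7, -20.6]
tool_rot: [-3.142, 0.0, -0.201]
force: [0.4, 0.0, 0.3]
width: 46.4
gripper_force: 0.0
```

```bash
python3 - <<'E'
from h import *
q=shot('side')
cv2.imwrite('pics/k.png',cv2.resize(q['img'][130:200,240:320],None,fx=7,fy=7,interpolation=2)[:,:,::-1])
e=ctrl.read_state()['eef_pos'];print(e)
for z in(0,10,20,30):print(((np.array(proj(q,e+[0,0,z]))-[240,130])*7).round())
E
```

```text
[ 642.93606318 -186.73912925  -20.46654148]
[258. 374.]
[259. 354.]
[260. 334.]
[260. 314.]
```

View pics/k.png

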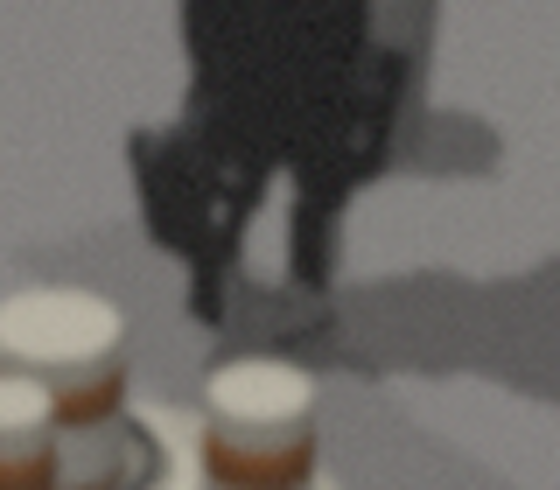

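The fingers now straddle the splitter, with tips a few mm above the counter: left tip (208,322), splitter at (270,320). I close.

step_arm:
  series:
    - [[0,0,0,0,0,0,0.55],[0,0,0,0,0,0,0.65],[0,0,0,0,0,0,1],[0,0,0,0,0,0,1],[0,0,0,0,0,0,1],[0,0,0,0,0,0,1]]

```text
clock: 25.9
eef_pos: [643.3, -186.8, -19.9]
tool_rot: [-3.142, -0.001, -0.201]
force: [-0.0, 1.0, 4.5]
width: 26.6
gripper_force: 59.9
```

step_arm:
  series:
    - [[0,0,0,0,0,-0.1,1],[0,0,0,0,0,-0.2,1],[0,0,0,0,0,-0.2,1],[0,0,0,0,0,-0.15,1],[0,0,0,0,0,0,1]]

```text
clock: 26.4
eef_pos: [645.6, -187.8, 81.3]
tool_rot: [3.141, -0.007, -0.202]
force: [1.7, -0.8, -1.3]
width: 26.5
gripper_force: 59.3
```

```bash
python3 - <<'E'
from h import *
plan(486,-323,75,-0.2)
q=shot('side')
print([(np.round(r['centre'],1),round(r['score'],2),back(q,r['centre'],80)) for r in ctrl.recognise(q,'splitter')[:2]])
p=shot('top')
g=cv2.cvtColor(p['img'],cv2.COLOR_RGB2GRAY)
print([(np.round(r['centre'],1),back(p,r['centre'],12)) for r in ctrl.recognise(p,'dish')[:1]])
E
```

```text
pos [ 645.6 -187.8   81.3] rot [ 3.141 -0.007 -0.202] width 26.5 F [ 1.7 -0.8 -1.3] t 26.4
turn shares [ 0.001 -0.009 -0.002] then shift shares [-0.864  1.095  0.042]
[(array([238.6, 205.1]), 0.64, array([574.3066608 ,  77.98810374])), (array([292.3, 138.1]), 0.52, array([ 664.1428476 , -292.70920248]))]
[(array([330.3, 169.1]), array([ 659.8804928 , -208.97900741]))]
```

Width 26.5 is holding, so I carry it to the dish.

step_arm:
  series:
    - [[0,0,0,-0.108,0.137,0,1],[0,0,0,-0.108,0.137,0,1],[0,0,0,-0.108,0.137,0,1],[0,0,0,-0.108,0.137,0,1],[0,0,0,-0.108,0.137,0,1],[0,0,0,-0.108,0.137,0,1],[0,0,0,-0.108,0.137,0,1],[0,0,0,-0.108,0.137,0,1],[0,0,0,0,0,0,1],[0,0,0,0,0,0,1]]

```text
clock: 27.6
eef_pos: [482.2, -321.9, 76.1]
tool_rot: [-3.141, 0.002, -0.203]
force: [0.1, 1.0, -1.6]
width: 26.3
gripper_force: 59.3
```

```bash
python3 - <<'E'
from h import *
plan(486,-323,-13,-0.2)
E
```

```text
pos [ 482.2 -321.9   76.1] rot [-3.141e+00  2.000e-03 -2.030e-01] width 26.3 F [ 0.1  1.  -1.6] t 27.6
turn shares [-0.001  0.002 -0.004] then shift shares [0.026 0.002 0.594]
```

step_arm:
  series:
    - [[0,0,0,0.026,0.002,0.15,1],[0,0,0,0,0,0.15,1],[0,0,0,0,0,0.14,1],[0,0,0,0,0,0.1,1],[0,0,0,0,0,0.04,1],[0,0,0,0,0,0,1],[0,0,0,0,0,0,1]]

```text
clock: 28.3
eef_pos: [487.5, -323.0, -9.4]
tool_rot: [3.141, -0.001, -0.201]
force: [-0.1, -1.4, -2.0]
width: 26.5
gripper_force: 59.3
```

step_arm:
  series:
    - [[0,0,0,0,0,0.014,1],[0,0,0,0,0,0,1],[0,0,0,0,0,0,1]]

```text
clock: 28.6
eef_pos: [487.2, -323.1, -11.5]
tool_rot: [3.141, -0.001, -0.201]
force: [-0.8, -0.1, -1.2]
width: 26.4
gripper_force: 59.3
```

step_arm:
  series:
    - [[0,0,0,0,0,0.016,1],[0,0,0,0,0,0,1],[0,0,0,0,0,0,1]]

```text
clock: 28.9
eef_pos: [486.8, -322.9, -14.4]
tool_rot: [-3.142, 0.0, -0.201]
force: [-0.2, -0.6, -1.6]
width: 26.3
gripper_force: 59.3
```

Within about 1 mm of the floor, so I release and retreat.

step_arm:
  series:
    - [[0,0,0,0,0,0.005,1],[0,0,0,0,0,0,1],[0,0,0,0,0,0,0.6],[0,0,0,0,0,0,0.5],[0,0,0,0,0,0,0.45],[0,0,0,0,0,0,0.45],[0,0,0,0,0,-0.1,0.45],[0,0,0,0,0,-0.2,0.45],[0,0,0,0,0,-0.3,0.45],[0,0,0,0,0,-0.3,0.45],[0,0,0,0,0,-0.2,0.45],[0,0,0,0,0,0,0.45]]

```text
clock: 30.1
eef_pos: [489.9, -325.0, 155.9]
tool_rot: [3.138, -0.01, -0.202]
force: [0.8, -0.2, 0.3]
width: 46.9
gripper_force: 0.0
```

```bash
python3 - <<'E'
from h import *
q=shot('side');print([(np.round(r['centre'],1),round(r['score'],2),back(q,r['centre'],15)) for r in ctrl.recognise(q,'splitter')[:2]],proj(q,(487,-323,15)))
plan(450.5,-119.5,100,-0.72)
E
```

```text
[(array([345. , 168.1]), 0.69, array([ 499.28842709, -334.95369081]))] [np.float64(346.7190373230801), np.float64(171.07159858342803)]
pos [ 487.2 -323.1  151.3] rot [ 3.141e+00 -2.000e-03 -2.010e-01] width 46.9 F [ 0.   0.  -0.1] t 30.2
turn shares [ 0.    -0.003  0.66 ] then shift shares [-1.079 -0.859  0.342]
```

The splitter shows in the dish. For the clipper I use yaw 2.42 to keep the last joint well in range.

step_arm:
  series:
    - [[0,0,-0.185,0,0,0,0.45],[0,0,-0.185,0,0,0,0.45],[0,0,-0.185,0,0,0,0.45],[0,0,-0.185,0,0,0,0.45],[0,0,-0.185,0,0,0,0.45],[0,0,-0.185,0,0,0,0.45],[0,0,-0.185,0,0,0,0.45],[0,0,-0.185,0,0,0,0.45],[0,0,-0.185,0,0,0,0.45],[0,0,-0.185,0,0,0,0.45],[0,0,-0.185,0,0,0,0.45],[0,0,-0.185,0,0,0,0.45]]

```text
clock: 31.4
eef_pos: [485.7, -322.2, 148.3]
tool_rot: [-3.139, -0.002, 1.548]
force: [-0.4, 0.0, -0.6]
width: 47.1
gripper_force: 0.0
```

step_arm:
  series:
    - [[0,0,-0.185,0,0,0,0.45],[0,0,-0.185,0,0,0,0.45],[0,0,-0.185,0,0,0,0.45],[0,0,-0.185,0,0,0,0.45],[0,0,-0.185,0,0,0,0.45],[0,0,-0.185,0,0,0,0.45],[0,0,0,0,0,0,0.45]]

```text
clock: 32.1
eef_pos: [485.7, -322.4, 148.3]
tool_rot: [3.141, -0.003, 2.415]
force: [0.1, -0.8, -0.4]
width: 46.8
gripper_force: 0.0
```

```bash
python3 - <<'E'
from h import *
plan(450.5,-119.5,80,2.42)
E
```

```text
pos [ 485.7 -322.4  148.3] rot [ 3.141e+00 -3.000e-03  2.415e+00] width 46.8 F [ 0.1 -0.8 -0.4] t 32.1
turn shares [ 0.001 -0.004 -0.007] then shift shares [1.07  0.86  0.455]
```

step_arm:
  series:
    - [[0,0,-0.007,0.134,0.107,0,0.45],[0,0,0,0.134,0.107,0,0.45],[0,0,0,0.134,0.107,0,0.45],[0,0,0,0.134,0.107,0,0.45],[0,0,0,0.134,0.107,0,0.45],[0,0,0,0.134,0.107,0,0.45],[0,0,0,0.134,0.107,0.15,0.45],[0,0,0,0.132,0.111,0.15,0.45],[0,0,0,0,0,0.15,0.45],[0,0,0,0,0,0,0.45],[0,0,0,0,0,0,0.45]]

```text
clock: 33.2
eef_pos: [451.5, -120.1, 82.2]
tool_rot: [-3.141, -0.001, 2.418]
force: [0.1, -0.0, -0.2]
width: 46.9
gripper_force: 0.0
```

```bash
python3 - <<'E'
from h import *
plan(450.5,-119.5,-10,2.42)
E
```

```text
pos [ 451.5 -120.1   82.2] rot [-3.141e+00 -1.000e-03  2.418e+00] width 46.9 F [ 0.1 -0.  -0.2] t 33.2
turn shares [-0.001 -0.001 -0.003] then shift shares [ 0.008 -0.001  0.615]
```

step_arm:
  series:
    - [[0,0,0,0.006,0,0.15,0.5],[0,0,0,0,0,0.15,0.6],[0,0,0,0,0,0.15,0.65],[0,0,0,0,0,0.1,0.65],[0,0,0,0,0,0.06,0.65],[0,0,0,0,0,0,0.65],[0,0,0,0,0,0,0.65]]

```text
clock: 33.9
eef_pos: [451.9, -119.8, -8.4]
tool_rot: [3.141, 0.001, 2.419]
force: [0.5, -0.6, 0.3]
width: 30.0
gripper_force: 0.0
```

step_arm:
  series:
    - [[0,0,0,0,0,0.04,0.65],[0,0,0,0,0,0.02,0.65],[0,0,0,0,0,0,0.65],[0,0,0,0,0,0,0.65]]

```text
clock: 34.3
eef_pos: [451.2, -119.4, -18.1]
tool_rot: [3.142, 0.0, 2.419]
force: [0.2, -0.3, -0.4]
width: 29.6
gripper_force: 0.0
```

step_arm:
  series:
    - [[0,0,0,0,0,0.02,0.65],[0,0,0,0,0,0,0.65],[0,0,0,0,0,0,0.65]]

```text
clock: 34.6
eef_pos: [451.1, -119.4, -21.2]
tool_rot: [-3.142, -0.0, 2.42]
force: [0.0, -0.2, -0.1]
width: 29.9
gripper_force: 0.0
```

step_arm:
  series:
    - [[0,0,0,0,0,0.01,0.65],[0,0,0,0,0,0,0.65],[0,0,0,0,0,0,0.9],[0,0,0,0,0,0,1],[0,0,0,0,0,0,1],[0,0,0,0,0,0,1],[0,0,0,0,0,0,1]]

```text
clock: 35.3
eef_pos: [451.2, -119.4, -22.4]
tool_rot: [3.142, 0.0, 2.42]
force: [-1.4, 0.4, 4.9]
width: 8.2
gripper_force: 58.9
```

Opening 8.2 plus the roughly 3.5 mm bias seen before suggests the fingers hold only the lever. I regrip lower.

step_arm:
  series:
    - [[0,0,0,0,0,0,0.7],[0,0,0,0,0,0,0.7],[0,0,0,0,0,0.013,0.7],[0,0,0,0,0,0.013,0.7],[0,0,0,0,0,0,0.7],[0,0,0,0,0,0,0.7]]

```text
clock: 35.9
eef_pos: [451.0, -119.4, -26.7]
tool_rot: [-3.141, -0.0, 2.42]
force: [0.2, -0.1, -0.9]
width: 25.4
gripper_force: 0.0
```

step_arm:
  series:
    - [[0,0,0,0,0,0,0.85],[0,0,0,0,0,0,1],[0,0,0,0,0,0,1],[0,0,0,0,0,0,1],[0,0,0,0,0,0,1]]

```text
clock: 36.4
eef_pos: [451.2, -119.4, -26.4]
tool_rot: [3.142, 0.0, 2.42]
force: [-0.8, 0.9, 4.1]
width: 10.1
gripper_force: 59.1
```

Now it holds the full 14 mm width. I lift.

step_arm:
  series:
    - [[0,0,0,0,0,-0.08,1],[0,0,0,0,0,-0.2,1],[0,0,0,0,0,-0.22,1],[0,0,0,0,0,-0.22,1],[0,0,0,0,0,-0.2,1],[0,0,0,0,0,0,1],[0,0,0,0,0,0,1]]

```text
clock: 37.1
eef_pos: [451.2, -120.0, 111.6]
tool_rot: [3.142, 0.001, 2.419]
force: [0.5, -0.1, -1.4]
width: 10.5
gripper_force: 58.6
```

```bash
python3 - <<'E'
from h import *
plan(459,313,112,2.42)
q=shot('side');print([(np.round(r['centre'],1),round(r['score'],2)) for r in ctrl.recognise(q,'clipper')[:2]],[proj(q,(451,-119,z)) for z in(6,140)])
E
```

```text
pos [ 451.2 -120.   111.6] rot [3.142e+00 1.000e-03 2.419e+00] width 10.5 F [ 0.5 -0.1 -1.4] t 37.1
turn shares [ 0.     0.001 -0.002] then shift shares [ 1.868  2.201 -0.003]
[] [[np.float64(321.4970373341162), np.float64(210.0354955590959)], [np.float64(325.79855094668403), np.float64(166.8641274289173)]]
```

12 rows of (0.155, 0.183), then settle.

step_arm:
  series:
    - [[0,0,0,0.155,0.183,0,1],[0,0,0,0.155,0.183,0,1],[0,0,0,0.155,0.183,0,1],[0,0,0,0.155,0.183,0,1],[0,0,0,0.155,0.183,0,1],[0,0,0,0.155,0.183,0,1],[0,0,0,0.155,0.183,0,1],[0,0,0,0.155,0.183,0,1],[0,0,0,0.155,0.183,0,1],[0,0,0,0.155,0.183,0,1],[0,0,0,0.155,0.183,0,1],[0,0,0,0.155,0.183,0,1]]

```text
clock: 38.4
eef_pos: [458.5, 313.0, 109.7]
tool_rot: [-3.138, -0.0, 2.42]
force: [1.2, -0.1, -0.2]
width: 10.0
gripper_force: 58.7
```

step_arm:
  series:
    - [[0,0,0,0,0,0,1],[0,0,0,0,0,0,1],[0,0,0,0,0,0,1]]

```text
clock: 38.7
eef_pos: [459.0, 310.3, 110.2]
tool_rot: [-3.138, 0.001, 2.419]
force: [0.2, 0.6, -1.5]
width: 10.2
gripper_force: 58.7
```

```bash
python3 - <<'E'
from h import *
plan(459,313,-20,2.42)
E
```

```text
pos [459.  310.3 110.2] rot [-3.138e+00  1.000e-03  2.419e+00] width 10.2 F [ 0.2  0.6 -1.5] t 38.7
turn shares [-0.004  0.001 -0.002] then shift shares [0.012 0.014 0.868]
```

step_arm:
  series:
    - [[0,0,0,0.012,0.014,0.17,1],[0,0,0,0,0,0.18,1],[0,0,0,0,0,0.18,1],[0,0,0,0,0,0.15,1],[0,0,0,0,0,0.1,1],[0,0,0,0,0,0.04,1],[0,0,0,0,0,0,1],[0,0,0,0,0,0,1]]

```text
clock: 39.5
eef_pos: [460.1, 315.1, -10.8]
tool_rot: [3.14, 0.0, 2.419]
force: [0.1, -0.4, -0.7]
width: 10.0
gripper_force: 58.7
```

step_arm:
  series:
    - [[0,0,0,0,0,0.02,1],[0,0,0,0,0,0,1],[0,0,0,0,0,0,1]]

```text
clock: 39.8
eef_pos: [459.8, 315.0, -14.1]
tool_rot: [3.141, 0.0, 2.419]
force: [0.2, 0.4, -0.6]
width: 10.5
gripper_force: 58.7
```

step_arm:
  series:
    - [[0,0,0,0,0,0.025,1],[0,0,0,0,0,0.015,1],[0,0,0,0,0,0,1],[0,0,0,0,0,0,1]]

```text
clock: 40.2
eef_pos: [459.5, 314.9, -20.7]
tool_rot: [-3.141, -0.0, 2.42]
force: [0.2, -0.3, 0.1]
width: 10.4
gripper_force: 58.7
```

step_arm:
  series:
    - [[0,0,0,0,0,0.01,1],[0,0,0,0,0,0,1],[0,0,0,0,0,0,1]]

```text
clock: 40.5
eef_pos: [459.5, 314.9, -22.0]
tool_rot: [-3.142, 0.0, 2.419]
force: [0.4, 0.4, 0.2]
width: 10.0
gripper_force: 58.7
```

Release and retreat upward.

step_arm:
  series:
    - [[0,0,0,0,0,0,0.75],[0,0,0,0,0,0,0.7],[0,0,0,0,0,0,0.65],[0,0,0,0,0,0,0.65],[0,0,0,0,0,-0.1,0.65],[0,0,0,0,0,-0.2,0.65],[0,0,0,0,0,-0.3,0.65],[0,0,0,0,0,-0.3,0.65],[0,0,0,0,0,-0.3,0.65],[0,0,0,0,0,-0.3,0.65],[0,0,0,0,0,0,0.65]]

```text
clock: 41.6
eef_pos: [462.1, 318.2, 210.2]
tool_rot: [3.129, 0.002, 2.42]
force: [0.5, 0.2, -0.9]
width: 30.3
gripper_force: 0.0
```

```bash
python3 - <<'E'
from h import *
plan(459,313,100)
q=shot('side');p=shot('top')
a=cv2.resize(q['img'][110:340,140:390],None,fx=2.4,fy=2.4,interpolation=2)
cv2.imwrite('pics/z.png',a[:,:,::-1])
print([(np.round(r['centre'],1),round(r['score'],2),back(q,r['centre'],10)) for r in ctrl.recognise(q,'clipper')[:2]])
E
```

```text
pos [462.1 318.2 210.2] rot [3.129e+00 2.000e-03 2.420e+00] width 30.3 F [ 0.5  0.2 -0.9] t 41.6
turn shares [0.016 0.003 0.   ] then shift shares [-0.007 -0.04   0.735]
[(array([207.7, 305.8]), 0.49, array([462.01999219, 321.64851421])), (array([348.6, 167.4]), 0.3, array([ 496.20678348, -352.91739718]))]
```

View pics/z.png

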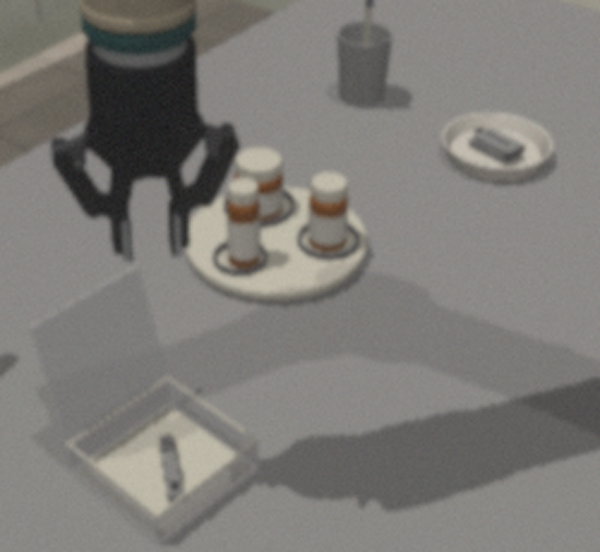

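All four things are in place: the bottles stand in their rings (slim (243,225), wide (262,185), stored (328,210)). The splitter lies in the dish (498,145) and the clipper in the box (170,465), with the arm clear. I hand it in.

step_arm:
  series:
    - [[0,0,0,0,0,0,0.65],[0,0,0,0,0,0,0.65],[0,0,0,0,0,0,0.65],[0,0,0,0,0,0,0.65]]

```text
clock: 42.15
eef_pos: [459.2, 314.8, 202.3]
tool_rot: [-3.14, -0.001, 2.42]
force: [-0.1, -0.1, 0.3]
width: 29.8
gripper_force: 0.0
```

```bash
python3 -c "
from cell import ctrl
print(ctrl.finish_job())"
```

```text
the job is handed in; nothing more can be done
None
```

The job is handed in at 42 s on the robot clock, with no verdict returned: the final picture shows all three bottles upright in their rings, the splitter flat in the dish and the clipper flat in the box; the tumbler looks untouched and the magnifier is out of that view, though the arm stayed clear of it.

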